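# Slide the marker holder onto its track and dock the marker

## Task

Fit the orange marker holder to the aluminium track on the sloping stand: feed its foot in at the track's open end and slide it fully home against the red end stop. Then lay the marker lengthwise in the holder's trough, roughly centred, and let go. Leave the egg cup, tape, drawer cube and spring clip where they are.

Things in the scene. Friction and masses are not known exactly. Their poses are not given: they have to be found in the camera images.
- rail: Fixed level aluminium C-channel track on a slope. Origin: centre of its floor surface, 70 mm above the shelf-top. y: along it, open end (-y) to red stop (+y); x: across, uphill; z: out of the slope, 30 deg from vertical, leaning away from the robot. y -75 to 75 mm; inside 45 wide, 10 high; two lips 4 thick (tops z=14) leave a 28 mm slot; outside 54. Stop face y=+67, its top z=18.
- rail_mouth (a point): Open end of the track, on its floor (y = -75 mm in the track's frame). Flared guides reach 18 mm further out, up to z = 17.
- rail_home (a point): Where the holder's origin lies when fully home against the stop (y = +42 mm in the track's frame, x = 0, z = 0).
- stand: Fixed dark wood stand that carries the track. Origin: centre of its underside; the same yaw as the track; reaches 95 mm either way along y and 50 mm along x.
- holder: Loose marker holder, about 70 g, upright on the shelf-top. Origin: centre of the foot's underside; z up, y along its 50 mm length; same either way round. White foot 40 (x) x 6 mm high, neck 22 wide up to z = 17, orange trough 36 wide from z = 17 to 43: grip this across x by its outer walls. In the track its y lies along the track's y, with 2.5 mm play either side and 4 mm in height.
- holder_trough (a point): Middle of the trough's floor, 23 mm above the holder's origin. The trough is open above and at both ends, 24 mm wide and 20 mm deep inside, walls 6 mm thick, 50 mm long (the marker sticks out at both ends).
- marker: Loose retractable marker, 22 g, 16 mm thick, white with a blue rear and press button, lying on the oak shelf-top (does not roll by itself). x along it: tip end at x = -72 mm, button end at x = +72. Origin under its middle, 8 mm below the axis.
- marker_mid (a point): Middle of the marker, on its axis.
- shelf_top: Fixed oak board on the bench, 460 x 1040 x 20 mm; its top, on which everything stands, is at z = 20 mm in the world. Origin: centre of its underside.
- egg_cup: Ceramic egg cup, 50 mm wide, 64 high, bystander. Origin: centre of the underside.
- tape: Roll of blue painter's tape lying flat, 100 mm wide, 24 high, bystander. Origin: centre of the underside.
- drawer_cube: White plastic drawer cube, 100 mm, knob to its -x reaching 77 mm from the centre, bystander. Origin: centre of the underside.
- clip: Small steel and black spring clip, 62 x 20 x 18 mm, bystander. Origin: centre of the underside.

How it is judged:
On the way, in this order (a step that is already met when the one before it is completed fails the run):
1. the holder's foot has entered the track under its lips from the open end (x of holder in the frame of rail between -0.004 and 0.004 m and z of holder in the frame of rail between -0.0025 and 0.006 m and angle between the z axis of holder and the z axis of rail, either way round below 0.12 rad and angle between the y axis of holder and the y axis of rail, either way round below 0.12 rad and y of holder in the frame of rail between -0.08 and 0.045 m), for 0.05 s.
2. the holder is fully home against the red end stop, with the marker not yet in it (x of holder in the frame of rail between -0.004 and 0.004 m and z of holder in the frame of rail between -0.0025 and 0.006 m and angle between the z axis of holder and the z axis of rail, either way round below 0.12 rad and angle between the y axis of holder and the y axis of rail, either way round below 0.12 rad and y of holder in the frame of rail between 0.038 and 0.045 m and distance between marker_mid and holder above 0.08 m), for 0.2 s.
At the end, for the whole second after the job is handed in: The holder's foot is in the track and within about 4 mm of touching the end stop; the marker lies along the trough on its floor, its middle within 22 mm of the holder's middle; both are released and at rest (x of holder in the frame of rail between -0.004 and 0.004 m and z of holder in the frame of rail between -0.0025 and 0.006 m and angle between the z axis of holder and the z axis of rail, either way round below 0.12 rad and angle between the y axis of holder and the y axis of rail, either way round below 0.12 rad and y of holder in the frame of rail between 0.038 and 0.045 m and x of marker_mid in the frame of holder between -0.008 and 0.008 m and y of marker_mid in the frame of holder between -0.022 and 0.022 m and z of marker_mid in the frame of holder between 0.027 and 0.038 m and angle between the x axis of marker and the y axis of holder, either way round below 0.15 rad and linear speed of each of marker, holder below 0.02 m/s and contact force between the fingers and holder below 0.1 N and contact force between the fingers and marker below 0.1 N).
It fails at once if the egg cup is shifted more than 25 mm or tipped (distance of egg_cup from where it was at the start of the episode above 0.025 m or angle between egg_cup's own z axis and vertical above 0.3 rad).
It fails at once if the roll of tape is shifted more than 25 mm or tipped (distance of tape from where it was at the start of the episode above 0.025 m or angle between tape's own z axis and vertical above 0.3 rad).
It fails at once if the drawer cube is shifted more than 25 mm or tipped (distance of drawer_cube from where it was at the start of the episode above 0.025 m or angle between drawer_cube's own z axis and vertical above 0.3 rad).
It fails at once if the spring clip is shifted more than 25 mm or tipped (distance of clip from where it was at the start of the episode above 0.025 m or angle between clip's own z axis and vertical above 0.3 rad).
It also fails if it takes over 59 s, if anything falls off the work surface, if the arm or the gripper's body presses on something with over 40 N, if the wrist force passes 120 N, or if a joint passes its speed limit or range.

## Robot

A 6-joint arm with a two-finger parallel gripper is mounted at the origin on the work surface. World frame = base frame: x ahead of the robot, y to its left, z up, the work surface at z = 0. Lengths are in m, angles in rad, forces in N, time in s.
With the tool pointing down it reaches from about 0.375 to 0.925 m from the base axis. Payload 5.7 kg.
Tool frame: the origin (TCP) lies on the centre line of the jaws, within the pads' length; the fingertips stand 14 mm ahead of it and the grasp point (between the pads) lies 5 mm behind it; z points along the fingers, y is the line along which they close (so a half turn about z gives the same grasp; the last joint's range is limited). The gripper opens to 85 mm and grips with 20 to 120 N. Pads are 22 mm wide; open, the fingers measure 114 mm over their backs; the gripper's body (76 mm by 85 mm) begins 54 mm behind the grasp point. The pads swing forward as they close: fully open they stand 13 mm farther back than shut.
Start: joints at [1.121, 0.359, 1.51, -0, 1.272, -0.115], TCP at [0.197, 0.567, 0.245] pointing down, gripper open.
Joint ranges: [-2.97, 2.97], [-1.01, 2.36], [0.21, 2.38], [-0.96, 4.11], [0.2, 2.71], [-2.98, 2.98]. Speed limits (rad/s): [2.39, 2.39, 3.14, 3.14, 3.14, 3.14].

## Interface

Orientations are given as a 3x3 rotation matrix whose columns are the frame's x, y, z axes.
In Python, from station import arm gives the robot as it stands.
- The arm moves only by the shell command python3 nudge.py FILE [OPENING] [FORCE], which reads ROWS from the file FILE. ROWS is a JSON object whose key "rows" holds a list of rows, 1 to 8 of them, each of 6 numbers: dx, dy, dz in cm, then a rotation vector rx, ry, rz in units of 0.05 rad; each row is the pose to reach, as a shift and turn from the pose commanded when the command began, along the tool's axes at that moment; what a row does not reach only later rows make up. A row lasts 1/10 s, in which the tool goes at most 0.05 m and 0.15 rad, less where a joint would pass 70% of its speed; a pose out of reach is approached as far as the arm can. OPENING is the finger opening in m, set as the command begins (- or left out keeps the last). The fingers move at their own pace and stop on an object; FORCE is the grip in N (left out, the last holds). Time passes only in rows, so rows that do not move let the fingers close. It prints the time, the measured TCP pose, the force, the opening and the grip force at its end. Input that does not fit is refused with a message, and nothing moves.
- arm.get_obs(): the state, without advancing time (a new reading comes with each control period).
- arm.capture(name): name is "scene" or "top"; returns a dict with "pixels" (384x512x3 uint8, red, green, blue), "fx", "fy", "cx", "cy" (pixels), "R" (3x3) and "t" (3): a world point X has camera coordinates R X + t. Camera axes: x right, y down, z forward; pixel columns grow to the right and rows downward; lengths in m; the calibration is good to about 2 mm. A picture is of the moment at which its call begins. There is no depth.
- arm.job_done(): hands the job in; it is judged then, once.
The state is a dict: "time": time; "joint_positions": joint angles; "qvel": joint speeds; "tau": joint torques, N m; "tcp_pos": TCP position; "ee_rot": TCP orientation; "contact_force": force on the tool from outside, world axes, zero at the start; "torque": the same for the moment, N m; "opening": finger opening in m; "gripper_force": force on a finger pad.
Only numpy, scipy, OpenCV 4.12 (cv2) and the standard library are available. Lean on these libraries where they do the work, as an engineer would, in place of code of your own. Each camera call takes 0.05 s, during which the arm holds its last target. There are 200 camera calls.

## Working session

There is one attempt and no reset: what is moved stays moved. The work goes in short steps, Python scripts to look and compute and a shell command to move; the robot and the scene stay as the last step left them, time stands still between calls to the robot, and variables do not carry over. Pictures are saved under pics/ and viewed, at most 10 in all, crops included, and the job is handed in when it is done.

```bash
ls; mkdir -p pics
python3 - <<'E'
from station import arm
import cv2,numpy as np
for n in("scene","top"):
    c=arm.capture(n); cv2.imwrite(f"pics/{n}0.png",cv2.resize(c["pixels"][:,:,::-1],(800,600),interpolation=cv2.INTER_CUBIC))
    print(n,c["fx"],c["fy"],c["cx"],c["cy"],np.round(c["R"],4).tolist(),np.round(c["t"],4))
o=arm.get_obs();print(o["time"],o["tcp_pos"],np.round(o["ee_rot"],3))
E
```

```text
nudge.py
pics
station.py
scene 452.3846149543142 452.3846149543142 252.4059938459968 192.77977334354816 [[-0.6452, 0.7637, -0.0208], [0.4537, 0.3611, -0.8147], [-0.6147, -0.5351, -0.5795]] [ 0.3461 -0.2283  1.7179]
top 430.08447900322676 430.08447900322676 253.09324237423056 190.16811930974714 [[-0.0032, -0.9997, -0.023], [-0.993, 0.0059, -0.1183], [0.1184, 0.0224, -0.9927]] [0.0578 0.5735 1.1177]
0.1 [0.19687978 0.56615773 0.24453591] [[-0.944  0.329 -0.001]
 [ 0.329  0.944 -0.001]
 [ 0.    -0.002 -1.   ]]
```
View pics/scene0.png

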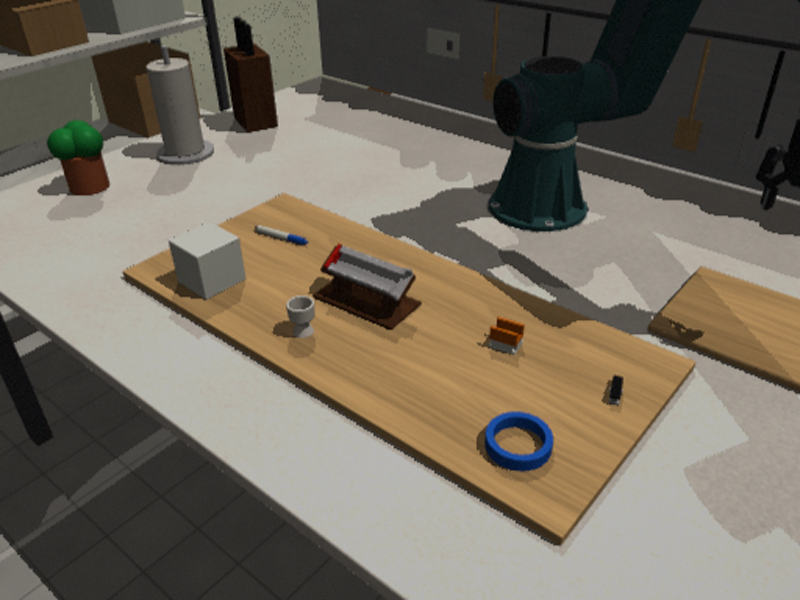

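View pics/top0.png

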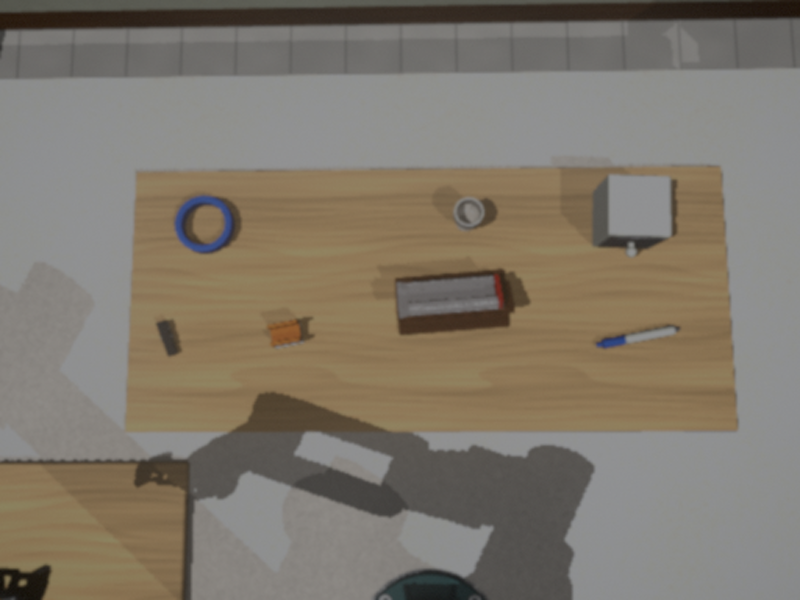

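The top view shows: holder (285,333), the track (397–510, 270–335) with its red stop on the right (-y), and the marker (598–678, 343–328) with its blue end on the left. In the scene view the slope faces away from the robot. I'll take enlarged crops next.

Run:
```python
from station import arm
import cv2,numpy as np
s,t=[arm.capture(n)["pixels"][:,:,::-1] for n in("scene","top")]
np.savez("im.npz",s=s,t=t)
def crop(im,x,y,w,h,k):
    o=cv2.resize(im[y:y+h,x:x+w],None,fx=k,fy=k,interpolation=cv2.INTER_CUBIC)
    o=cv2.convertScaleAbs(o,alpha=1.5)
    for i in range(0,w,10): cv2.line(o,(i*k,0),(i*k,5 if i%50 else 12),(0,255,0),1); 
    for i in range(0,h,10): cv2.line(o,(0,i*k),(5,i*k),(0,255,0),1)
    cv2.putText(o,f"{x},{y}",(10,22),0,.45,(0,255,0),1)
    return o
cv2.imwrite("pics/rail.png",np.hstack([crop(t,246,162,80,100,5),crop(s,195,148,80,100,5)]))
cv2.imwrite("pics/hm.png",np.vstack([np.hstack([crop(t,142,182,80,60,5),crop(s,285,190,80,60,5)]),np.hstack([crop(t,370,185,80,60,5),crop(s,145,120,80,60,5)])]))
```

View pics/rail.png

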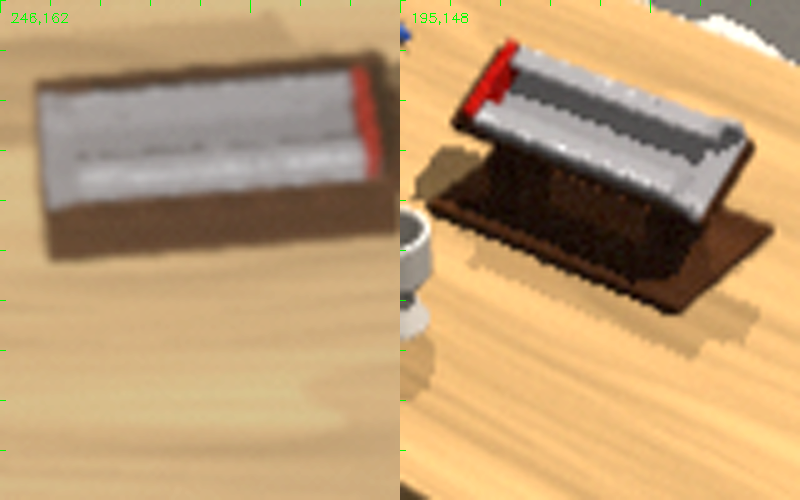

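View pics/hm.png

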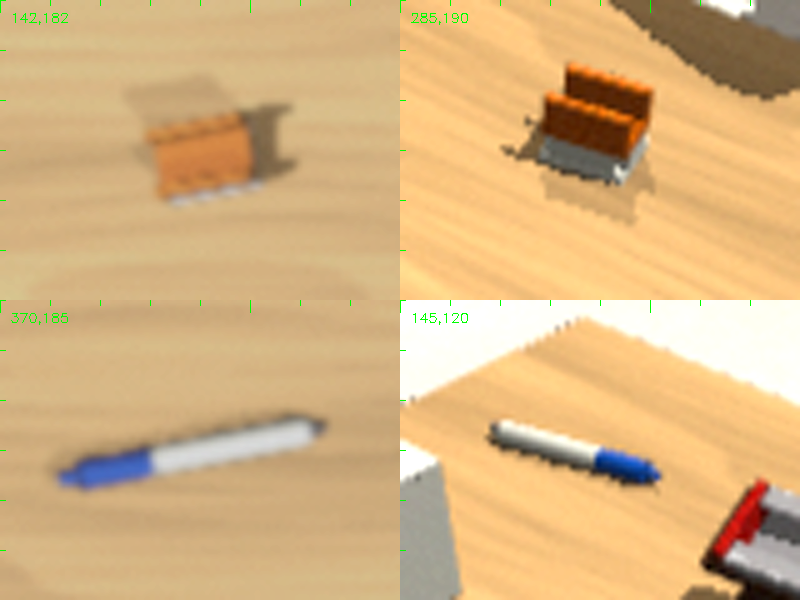

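Rail crop: in the top view the silver runs from (37,87) to (378,175) with the red stop at 352–380. In the scene view the stop's uphill corner is (512,40), and the plate corners are (672,313), (773,232) and (430,208). Holder top corners and marker ends are also clear, so I'll fit poses by reprojection and overlay the result.

```bash
cat > fit.py <<'E'
from station import arm
import numpy as np,cv2
from scipy.optimize import least_squares
cam={n:arm.capture(n) for n in("scene","top")}
def proj(n,X):
    c=cam[n];p=np.atleast_2d(X)@c["R"].T+c["t"];return np.c_[c["fx"]*p[:,0]/p[:,2]+c["cx"],c["fy"]*p[:,1]/p[:,2]+c["cy"]]
def railR(a):
    h=np.array([-np.cos(a),-np.sin(a),0]);z=np.array([0,0,1.]);y=np.array([np.sin(a),-np.cos(a),0]);c,s=np.cos(np.pi/6),.5
    return np.c_[c*h+s*z,y,c*z-s*h]
def standR(a): R=railR(a);return np.c_[[-np.cos(a),-np.sin(a),0],R[:,1],[0,0,1]]
def yawR(a): return np.array([[np.cos(a),-np.sin(a),0],[np.sin(a),np.cos(a),0],[0,0,1]])
def nat(u,o): return (np.array(u)+.5)/5-.5+np.array(o)
def fit(pts,Rf,x0):
    def f(p): return np.concatenate([(proj(n,p[:3]+Rf(p[3])@np.array(m)/1000)-nat(u,o))[0] for n,o,u,m in pts])
    r=least_squares(f,x0,loss="soft_l1",f_scale=.7);return r.x,r.fun.reshape(-1,2)
E
cat > m.py <<'E'
from fit import *
T,S=("top",(246,162)),("scene",(195,148))
rail=[(*T,(352,68),(-27,67,18)),(*T,(363,178),(27,67,18)),(*T,(380,176),(27,75,18)),(*T,(366,64),(-27,75,18)),
 (*S,(108,110-40),(-27+27,67,18))][:4]+[(*S,(112+3,40),(27,71,18)),(*S,(72,110),(-27,67,18)),(*S,(300,216),(-27,-93,14))]
stand=[(*S,(272,313),(-50,-95,0)),(*S,(373,233),(50,-95,0)),(*S,(30,209),(-50,95,0)),(*T,(50,261),(50,-95,0))]
H,G=("top",(142,182)),("scene",(285,190))
hol=[(*H,(147,131),(18,25,43)),(*H,(241,115),(18,-25,43)),(*H,(252,178),(-18,-25,43)),(*H,(160,198),(-18,25,43)),
 (*G,(167,65),(-18,-25,43)),(*G,(252,90),(-18,25,43)),(*G,(145,95),(18,-25,43)),(*G,(232,127),(18,25,43)),(*G,(138,160),(20,-25,0)),(*G,(222,183),(20,25,0))]
M,N=("top",(370,185)),("scene",(145,120))
mk=[(*M,(57,180),(72,0,8)),(*M,(326,128),(-72,0,8)),(*N,(260,175),(72,0,8)),(*N,(90,130),(-72,0,8))]
out={}
for k,p,R,x0 in(("rail",rail,railR,[.55,0,.09,.05]),("stand",stand,standR,[.55,0,.02,.05]),("holder",hol,yawR,[.47,.2,.02,0]),("marker",mk,yawR,[.45,-.4,.02,1.5])):
    x,r=fit(p,R,x0);out[k]=x;print(k,np.round(x,4));print(np.round(r*5,0).tolist())
if __name__=="__main__":
    def edges(im,n,o,K,P,Rr,lines,col):
        for a,b in lines:
            q=[tuple(np.int32((proj(n,P+Rr@np.array(v)/1000)[0]-o+.5)*K*1)) for v in(a,b)]
            cv2.line(im,tuple(map(int,q[0])),tuple(map(int,q[1])),col,1)
    def box(x,y0,y1,z): return [((-x,y0,z),(x,y0,z)),((-x,y1,z),(x,y1,z)),((-x,y0,z),(-x,y1,z)),((x,y0,z),(x,y1,z))]
    d=np.load("im.npz");pan=[]
    for n,im,o1,o2 in(("top",d["t"],(246,162),(142,182)),("scene",d["s"],(195,148),(285,190))):
        row=[]
        for o in(o1,o2):
            K=5;I=cv2.convertScaleAbs(cv2.resize(im[o[1]:o[1]+60,o[0]:o[0]+80],None,fx=K,fy=K,interpolation=cv2.INTER_CUBIC),alpha=1.5)
            r=out["rail"];R=railR(r[3]);edges(I,n,np.array(o),K,r[:3],R,box(27,-75,67,14)+box(27,67,75,18)+box(14,-75,67,14),(255,0,255))
            s=out["stand"];edges(I,n,np.array(o),K,s[:3],standR(s[3]),box(50,-95,95,0),(0,255,255))
            h=out["holder"];edges(I,n,np.array(o),K,h[:3],yawR(h[3]),box(18,-25,25,43)+box(12,-25,25,43)+box(20,-25,25,0),(255,255,0))
            row.append(I)
        pan.append(np.hstack(row))
    cv2.imwrite("pics/ov.png",np.vstack(pan))
E
python3 m.py
```

```text
rail [ 0.5672 -0.0409  0.0885  0.0559]
[[-1.0, 3.0], [2.0, -22.0], [1.0, -21.0], [0.0, 6.0], [6.0, 1.0], [6.0, 4.0], [-6.0, -10.0]]
stand [ 0.5673 -0.0445  0.0208  0.0552]
[[2.0, 3.0], [2.0, 0.0], [-1.0, -3.0], [2.0, -2.0]]
holder [0.5131 0.2409 0.0177 0.192 ]
[[2.0, -1.0], [1.0, -4.0], [2.0, 1.0], [0.0, -0.0], [3.0, -2.0], [3.0, -2.0], [-0.0, 3.0], [-1.0, -3.0], [1.0, 1.0], [2.0, 5.0]]
marker [ 0.5055 -0.3569  0.0185  1.7633]
[[3.0, -1.0], [0.0, -2.0], [2.0, 1.0], [6.0, -1.0]]
```

View pics/ov.png

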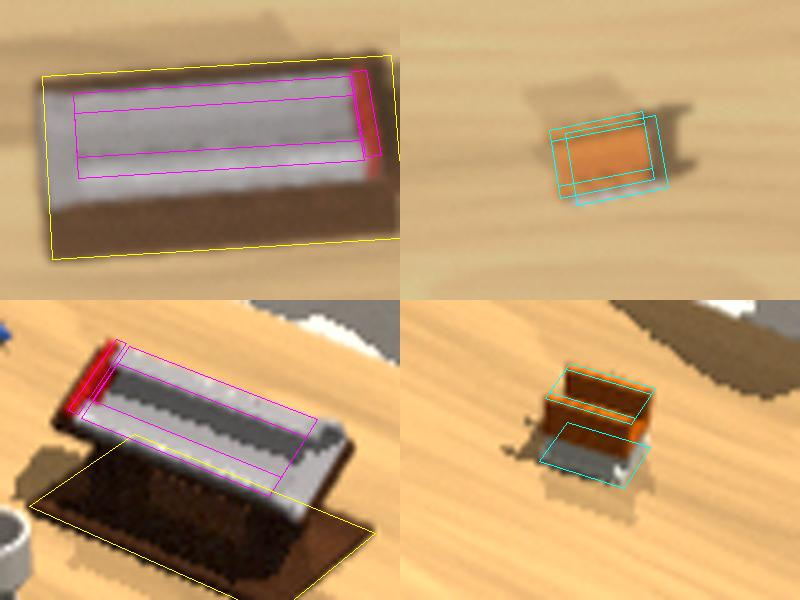

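The stand and holder overlays match well (heights 20.8 and 17.7 mm against 20). My rail points on the uphill side lie lower on the wall, so I'll drop them and fit rail and stand jointly with the same yaw.

```bash
python3 - <<'E'
s=open("m.py").read()
s=s.replace("(*T,(363,178),(27,67,18)),(*T,(380,176),(27,75,18)),","").replace("][:4]+[","][:2]+[").replace("(*S,(300,216),(-27,-93,14))","(*T,(78,157),(14,-75,14)),(*T,(358,137),(14,67,14))")
s=s.replace("alpha=1.5)","alpha=1.6)").replace("if __name__","""
Z=np.array([0,0,.07])
def fj(p):
    return np.concatenate([(proj(n,p[:3]+(railR(p[3])@np.array(m)/1000+Z if g else standR(p[3])@np.array(m)/1000))-nat(u,o))[0] for g,L in((1,rail),(0,stand)) for n,o,u,m in L])
r=least_squares(fj,out["stand"],loss="soft_l1",f_scale=.7);print("joint",np.round(r.x,4));print(np.round(r.fun.reshape(-1,2)*5).tolist())
out["railonly"]=out["rail"];out["stand"]=r.x;out["rail"]=np.r_[r.x[:2],r.x[2]+.07,r.x[3]]
np.save("poses.npy",out,allow_pickle=True)
if __name__""").replace("box(14,-75,67,14)","box(14,-75,67,14)+box(22.5,-75,67,0)[2:]+box(27,-93,67,0)[2:]")
s=s.replace('I=cv2','o=(246,162-4) if o==(246,162) else o;I=cv2')
open("m.py","w").write(s)
E
python3 m.py
```

```text
rail [ 0.5682 -0.0414  0.0908  0.0702]
[[-1.0, -2.0], [1.0, 1.0], [3.0, -2.0], [4.0, 3.0], [0.0, -0.0], [4.0, -2.0]]
stand [ 0.5673 -0.0445  0.0208  0.0552]
[[2.0, 3.0], [2.0, 0.0], [-1.0, -3.0], [2.0, -2.0]]
holder [0.5131 0.2409 0.0177 0.192 ]
[[2.0, -1.0], [1.0, -4.0], [2.0, 1.0], [0.0, -0.0], [3.0, -2.0], [3.0, -2.0], [-0.0, 3.0], [-1.0, -3.0], [1.0, 1.0], [2.0, 5.0]]
marker [ 0.5055 -0.3569  0.0185  1.7633]
[[3.0, -1.0], [0.0, -2.0], [2.0, 1.0], [6.0, -1.0]]
joint [ 0.5683 -0.0421  0.0214  0.0692]
[[1.0, -2.0], [2.0, 1.0], [2.0, -3.0], [3.0, 1.0], [2.0, -1.0], [6.0, -2.0], [6.0, 4.0], [4.0, 0.0], [0.0, -0.0], [-1.0, -1.0]]
```

View pics/ov.png

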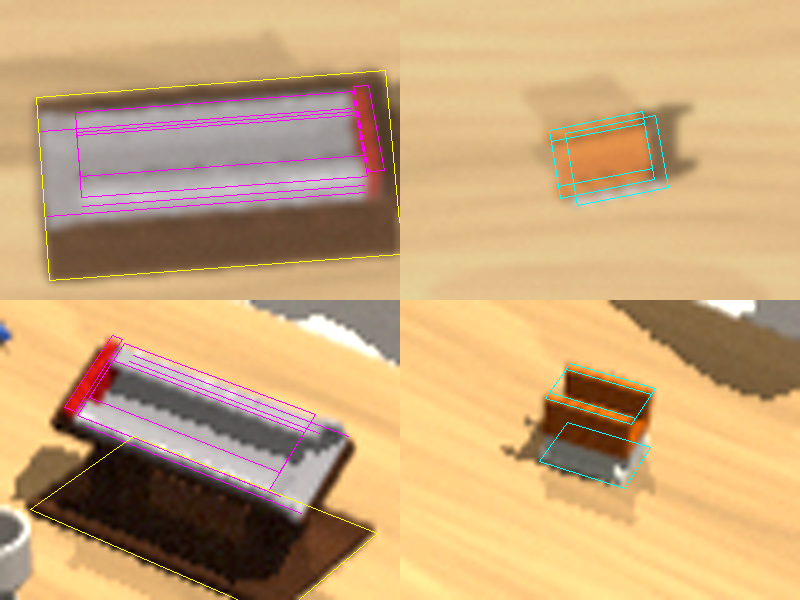

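Fits agree to about 2–3 mm: rail near (0.568, -0.043, 0.090) with yaw ~0.065, and heights match the text. Next I'll write the helper that works out tool-axis shifts.

```bash
cat > go.py <<'E'
import numpy as np
from scipy.spatial.transform import Rotation as Ro
from station import arm
RAIL=np.array([.568,-.0435,.090]);YAW=.065
def railR(a=YAW):
    h=np.array([-np.cos(a),-np.sin(a),0]);z=np.array([0,0,1.]);y=np.array([np.sin(a),-np.cos(a),0]);c,s=np.cos(np.pi/6),.5
    return np.c_[c*h+s*z,y,c*z-s*h]
def down(yaw): # tool y at angle yaw, z down
    y=np.array([np.cos(yaw),np.sin(yaw),0]);z=np.array([0,0,-1.]);return np.c_[np.cross(y,z),y,z]
def onrail(a=YAW): # tool z=-rail z, tool y=-rail x (world +x-ish)
    R=railR(a);y=-R[:,0];z=-R[:,2];return np.c_[np.cross(y,z),y,z]
def rel(P,R):
    o=arm.get_obs();R0=np.array(o["ee_rot"]);d=R0.T@(np.array(P)-o["tcp_pos"]);w=Ro.from_matrix(R0.T@R).as_rotvec()
    print("d",np.round(d,4),"|d|",round(np.linalg.norm(d),3),"w",np.round(w,4),round(np.linalg.norm(w),3))
E
python3 -c "
from go import *
rel([.5131,.2409,.15],down(.192)); rel([.5131,.2409,.052],down(.192))"
```

```text
d [-0.4055 -0.2037  0.0952] |d| 0.464 w [-4.000e-04  2.000e-04  1.044e+00] 1.044
d [-0.4055 -0.2037  0.1932] |d| 0.493 w [-4.000e-04  2.000e-04  1.044e+00] 1.044
```

The manual's scale: shifts go in cm and turns go in units of 0.05 rad. Converting my numbers, -0.32 m is -32, -0.28 m is -28, 0.98 rad is 19.6.

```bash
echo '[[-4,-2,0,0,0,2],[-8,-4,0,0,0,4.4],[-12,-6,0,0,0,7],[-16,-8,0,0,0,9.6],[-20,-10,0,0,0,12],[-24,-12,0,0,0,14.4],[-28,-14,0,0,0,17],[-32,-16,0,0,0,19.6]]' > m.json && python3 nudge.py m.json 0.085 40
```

```text
refused: ROWS must be an object with the rows under "rows". Nothing was moved.
```

I used the wrong layout. The manual says an object with the rows under "rows"; once more.

```bash
echo '{"rows":[[-4,-2,0,0,0,2],[-8,-4,0,0,0,4.4],[-12,-6,0,0,0,7],[-16,-8,0,0,0,9.6],[-20,-10,0,0,0,12],[-24,-12,0,0,0,14.4],[-28,-14,0,0,0,17],[-32,-16,0,0,0,19.6]]}' > m.json && python3 nudge.py m.json 0.085 40; python3 -c "
from go import *
rel([.5131,.2409,.13],down(.192))"
```

```text
time: 1.2
tcp_pos: [0.4479, 0.309, 0.2455]
ee_rot: [[-0.248, 0.969, 0.0], [0.969, 0.248, 0.0], [0.0, 0.0, -1.0]]
contact_force: [0.6, 0.1, -0.1]
opening: 0.0851
gripper_force: 0.0
d [-0.0821  0.0462  0.1155] |d| 0.149 w [ 0.0004 -0.0002  0.0586] 0.059
```

```bash
echo '{"rows":[[-3,1.5,3,0,0,0.6],[-6,3,6,0,0,1.172],[-8.2,4.62,9,0,0,1.172],[-8.21,4.62,11.55,0,0,1.172],[-8.21,4.62,11.55,0,0,1.172],[-8.21,4.62,11.55,0,0,1.172]]}' > m.json && python3 nudge.py m.json; python3 -c "
from go import *
rel([.5131,.2409,.052],down(.192))
import cv2
o=[]
for n,(x,y) in(('top',(142,172)),('scene',(275,170))):
    p=arm.capture(n)['pixels'][y:y+80,x:x+80,::-1];o.append(cv2.convertScaleAbs(cv2.resize(p,None,fx=5,fy=5,interpolation=2),alpha=1.5))
cv2.imwrite('pics/g.png',np.hstack(o))"
```

```text
time: 1.8
tcp_pos: [0.5119, 0.2427, 0.1298]
ee_rot: [[-0.196, 0.981, -0.001], [0.981, 0.196, -0.0], [-0.0, -0.001, -1.0]]
contact_force: [0.9, 0.5, -0.3]
opening: 0.0849
gripper_force: 0.0
d [-0.002   0.001   0.0778] |d| 0.078 w [-0.0014  0.0001  0.0054] 0.006
```

View pics/g.png

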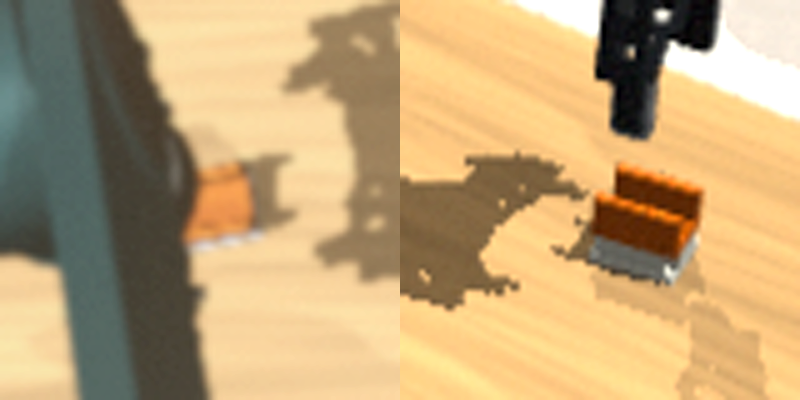

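The scene panel shows the open fingers (tip at 635,135) straight above the holder at (650,220), aligned along its length. Descend, then close.

Scaled: 0.0778 m is 7.78, 0.065 m is 6.5, 0.005 rad is 0.1.

```bash
echo '{"rows":[[-0.1,0,2.5,0,0,0.06],[-0.2,0.1,5,0,0,0.1],[-0.2,0.1,6.5,0,0,0.1],[-0.2,0.1,7.78,0,0,0.1],[-0.2,0.1,7.78,0,0,0.1],[-0.2,0.1,7.78,0,0,0.1]]}' > m.json && python3 nudge.py m.json ; echo '{"rows":[[0,0,0,0,0,0],[0,0,0,0,0,0],[0,0,0,0,0,0],[0,0,0,0,0,0],[0,0,0,0,0,0],[0,0,0,0,0,0],[0,0,0,0,0,0],[0,0,0,0,0,0]]}' > m.json && python3 nudge.py m.json 0.02 40; python3 -c "
from go import *
o=arm.get_obs();print(o['joint_positions'])
rel([.5131,.2409,.16],down(.192))
# entry approach: TCP 32 mm above holder origin along rail z
R=railR();P=RAIL+R@np.array([0,-.145,.010+.032]);print(P);rel(P,onrail())"
```

```text
time: 2.5
tcp_pos: [0.5141, 0.2414, 0.0529]
ee_rot: [[-0.192, 0.981, 0.001], [0.981, 0.192, 0.0], [0.0, 0.001, -1.0]]
contact_force: [-0.4, -0.3, 1.0]
opening: 0.0853
gripper_force: 0.0
time: 3.3
tcp_pos: [0.5142, 0.2411, 0.0527]
ee_rot: [[-0.191, 0.982, 0.001], [0.982, 0.191, 0.0], [0.0, 0.001, -1.0]]
contact_force: [-0.2, 0.1, 5.7]
opening: 0.0356
gripper_force: 41.3
[ 3.16785546e-01  5.50683495e-01  1.76284679e+00 -1.02495404e-04
  8.26874643e-01  1.24489358e-01]
d [ 1.000e-04 -1.000e-03 -1.073e-01] |d| 0.107 w [ 0.0012 -0.0001  0.0004] 0.001
[0.57953729 0.10255783 0.12637307]
d [-0.1484  0.0377 -0.0737] |d| 0.17 w [0.5241 0.0332 0.1245] 0.54
```

Grasped: opening 35.6 mm, 41 N. Now lift and tilt.

```bash
echo '{"rows":[[0,0,-3,0,0,0],[0,0,-7,0,0,0],[0,0,-11,1.6,0,0.4],[-3,0,-12,4,0.2,1],[-6,1,-12,6.4,0.4,1.6],[-8,2,-12,8.8,0.6,2.2],[-8,3,-12,10.482,0.664,2.49],[-8,3,-12,10.482,0.664,2.49]]}' > m.json && python3 nudge.py m.json; python3 -c "
from go import *
R=railR();P=RAIL+R@np.array([0,-.145,.012+.032]);rel(P,onrail());print(arm.get_obs()['joint_positions'].round(2))"
```

```text
time: 4.1
tcp_pos: [0.5606, 0.167, 0.169]
ee_rot: [[-0.062, 0.862, -0.503], [0.998, 0.054, -0.032], [-0.001, -0.504, -0.864]]
contact_force: [-0.6, 0.2, -1.2]
opening: 0.0356
gripper_force: 40.5
d [-0.0655  0.0344  0.0273] |d| 0.079 w [-0.0041 -0.0007 -0.0025] 0.005
[0.15 0.7  1.23 0.04 1.74 0.08]
```

Scaled: -0.0655 m is -6.55, -0.05 m is -5, -0.004 rad is -0.08.

```bash
echo '{"rows":[[-3,1.5,1,0,0,0],[-5,3,2,0,0,0],[-6.55,3.44,2.73,-0.08,0,-0.05],[-6.55,3.44,2.73,-0.08,0,-0.05],[-6.55,3.44,2.73,-0.08,0,-0.05],[-6.55,3.44,2.73,-0.08,0,-0.05]]}' > m.json && python3 nudge.py m.json
cat > look.py <<'E'
import sys
from go import *
import fit,cv2
# overlay of rail model + holder model at pose implied by TCP
ho=float(sys.argv[2]) if len(sys.argv)>2 else .032
o=arm.get_obs();Rr=railR();q=Rr.T@(o["tcp_pos"]-Rr@np.array([0,0,0])-RAIL)
Rh=np.array(o["ee_rot"]);Ph=o["tcp_pos"]+Rh[:,2]*ho
print("holder in rail (from TCP) mm",np.round(Rr.T@(Ph-RAIL)*1000,1))
def box(x,y0,y1,z): return [((-x,y0,z),(x,y0,z)),((-x,y1,z),(x,y1,z)),((-x,y0,z),(-x,y1,z)),((x,y0,z),(x,y1,z))]
outs=[]
for n,(x,y) in(("top",(216,150)),("scene",(215,135))):
    K=5;im=fit.cam[n]["pixels"][y:y+80,x:x+80,::-1]
    I=cv2.convertScaleAbs(cv2.resize(im,None,fx=K,fy=K,interpolation=2),alpha=1.6);J=I.copy()
    def dr(P,R,L,c):
        for a,b in L:
            q=[tuple(int(v) for v in (fit.proj(n,P+R@np.array(u)/1000)[0]-(x,y)+.5)*K) for u in(a,b)];cv2.line(J,*q,c,1)
    dr(RAIL,Rr,box(27,-75,67,14)[2:]+box(14,-75,67,14),(255,0,255))
    Hm=np.c_[-Rh[:,1],-Rh[:,0],-Rh[:,2]]
    dr(Ph,Hm,box(18,-25,25,43)+box(20,-25,25,0),(255,255,0))
    outs.append(np.vstack([I[100:],J[100:]]))
cv2.imwrite(f"pics/{sys.argv[1]}.png",np.hstack(outs))
E
python3 look.py pre
```

```text
time: 4.7
tcp_pos: [0.5786, 0.1047, 0.1321]
ee_rot: [[-0.068, 0.866, -0.496], [0.998, 0.059, -0.032], [0.002, -0.497, -0.868]]
contact_force: [-0.0, 0.2, -0.6]
opening: 0.0351
gripper_force: 40.5
holder in rail (from TCP) mm [   3.2 -147.2   14.6]
```

View pics/pre.png

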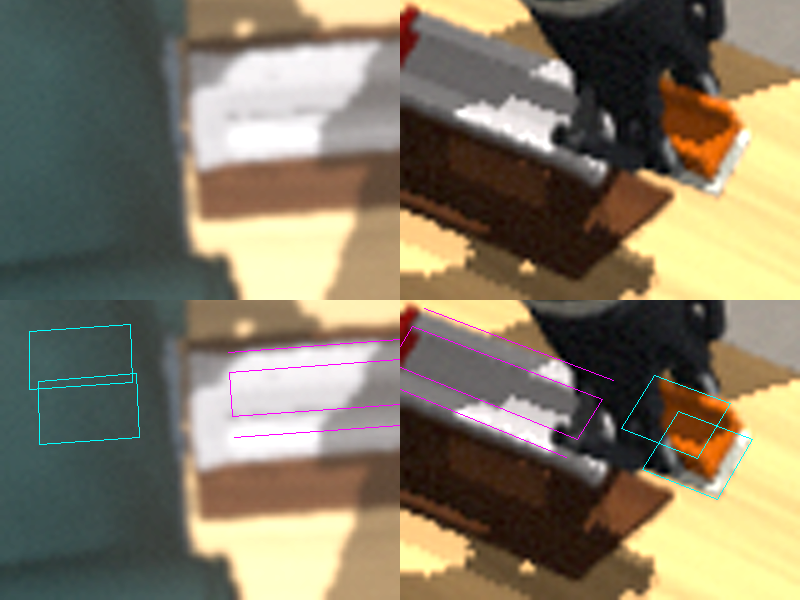

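The scene panel shows the foot corner at (719,192), where the model gives (718,198), so the grasp matches the model to about 1 px. To refine the rail, I'll read brightness profiles across it from the clean images.

Run:
```python
from go import *
import fit,cv2
d=np.load("im.npz");R=railR()
for n,k in(("top","t"),("scene","s")):
    im=d[k].mean(2).astype(np.float32)
    X=np.arange(-40,41,2)
    for y in(-50,-20,10,40):
        prof=np.mean([[cv2.remap(im,*[np.float32([[v]]) for v in fit.proj(n,RAIL+R@np.array([x,y+e,14])/1000)[0]],1)[0,0] for x in X] for e in(-8,-4,0,4,8)],0)
        print(n,y,' '.join(f"{x}:{p:.0f}" for x,p in zip(X,prof)))
```

```text
top -50 -40:88 -38:76 -36:63 -34:53 -32:48 -30:52 -28:61 -26:78 -24:93 -22:104 -20:107 -18:108 -16:108 -14:107 -12:106 -10:106 -8:106 -6:105 -4:104 -2:102 0:100 2:99 4:98 6:98 8:97 10:96 12:94 14:92 16:94 18:100 20:106 22:111 24:115 26:119 28:121 30:121 32:117 34:112 36:107 38:99 40:87
top -20 -40:83 -38:70 -36:57 -34:50 -32:48 -30:55 -28:66 -26:82 -24:95 -22:104 -20:106 -18:107 -16:107 -14:107 -12:107 -10:107 -8:106 -6:105 -4:104 -2:102 0:99 2:98 4:97 6:97 8:96 10:94 12:92 14:92 16:95 18:101 20:107 22:111 24:115 26:118 28:120 30:119 32:115 34:111 36:106 38:99 40:86
top 10 -40:85 -38:72 -36:58 -34:51 -32:49 -30:56 -28:69 -26:85 -24:97 -22:105 -20:106 -18:107 -16:106 -14:107 -12:107 -10:106 -8:105 -6:104 -4:102 -2:100 0:98 2:97 4:97 6:96 8:96 10:95 12:93 14:94 16:96 18:102 20:106 22:111 24:114 26:117 28:119 30:117 32:114 34:110 36:105 38:98 40:85
top 40 -40:82 -38:67 -36:55 -34:49 -32:50 -30:57 -28:73 -26:89 -24:102 -22:107 -20:107 -18:106 -16:105 -14:105 -12:104 -10:103 -8:103 -6:103 -4:101 -2:99 0:97 2:96 4:96 6:96 8:94 10:92 12:90 14:91 16:96 18:104 20:110 22:117 24:123 26:125 28:1
[... 508 characters left out ...]
53 8:54 10:61 12:79 14:103 16:121 18:128 20:131 22:132 24:129 26:127 28:126 30:124 32:123 34:120 36:118 38:117 40:117
scene 10 -40:11 -38:14 -36:20 -34:31 -32:46 -30:70 -28:102 -26:129 -24:134 -22:128 -20:126 -18:124 -16:120 -14:115 -12:113 -10:112 -8:111 -6:103 -4:82 -2:59 0:54 2:54 4:53 6:53 8:54 10:63 12:81 14:105 16:121 18:126 20:127 22:130 24:133 26:131 28:129 30:127 32:124 34:122 36:119 38:119 40:120
scene 40 -40:24 -38:18 -36:23 -34:33 -32:49 -30:74 -28:103 -26:123 -24:126 -22:125 -20:125 -18:123 -16:120 -14:115 -12:112 -10:111 -8:108 -6:94 -4:69 -2:54 0:53 2:53 4:53 6:53 8:54 10:63 12:83 14:106 16:121 18:125 20:126 22:127 24:129 26:129 28:127 30:127 32:125 34:123 36:121 38:120 40:120
```

```bash
sed -i 's/YAW=.065/YAW=.072/' go.py
python3 - <<'E'
from go import *
import fit,cv2
o=arm.get_obs();Rt=np.array(o["ee_rot"]);H=np.c_[-Rt[:,1],-Rt[:,0],-Rt[:,2]];P=o["tcp_pos"]+Rt[:,2]*.0327
im=fit.cam["scene"]["pixels"].astype(np.float32)
def s(v): q=fit.proj("scene",P+H@np.array(v)/1000)[0];return cv2.remap(im,np.float32([[q[0]]]),np.float32([[q[1]]]),1)[0,0]
f=lambda c:f"{c[0]:.0f}/{c[2]:.0f}"
for x in(-8,0,8): print("along z, x=",x,' '.join(f"{z}:{f(s((x,-25,z)))}" for z in range(-10,24,2)))
for z in(2,4): print("along x, z=",z,' '.join(f"{x}:{f(s((x,-25,z)))}" for x in range(-32,33,2)))
print(o["tcp_pos"],np.round(H,3).tolist())
E
```

```text
along z, x= -8 -10:193/98 -8:192/98 -6:191/98 -4:185/100 -2:177/102 0:166/104 2:156/111 4:148/117 6:141/121 8:136/122 10:131/119 12:126/110 14:124/97 16:124/82 18:124/63 20:125/41 22:130/26
along z, x= 0 -10:184/95 -8:183/95 -6:184/95 -4:183/98 -2:179/102 0:170/110 2:161/120 4:149/130 6:140/126 8:133/120 10:130/117 12:128/114 14:126/108 16:124/92 18:124/66 20:125/42 22:128/26
along z, x= 8 -10:192/100 -8:192/100 -6:191/99 -4:188/100 -2:181/102 0:170/105 2:157/111 4:147/115 6:139/118 8:134/120 10:131/117 12:129/110 14:129/99 16:127/82 18:124/59 20:125/39 22:132/28
along x, z= 2 -32:195/100 -30:192/99 -28:189/97 -26:186/96 -24:185/95 -22:177/93 -20:158/92 -18:150/108 -16:162/120 -14:166/126 -12:164/130 -10:163/119 -8:156/111 -6:151/108 -4:156/109 -2:159/114 0:161/120 2:162/112 4:154/109 6:154/111 8:157/111 10:156/112 12:165/116 14:169/113 16:166/111 18:174/117 20:193/119 22:196/109 24:191/99 26:187/95 28:184/94 30:183/93 32:184/94
along x, z= 4 -32:194/100 -30:191/98 -28:188/96 -26:186/95 -24:185/95 -22:172/92 -20:152/95 -18:147/119 -16:159/134 -14:165/140 -12:157/135 -10:154/126 -8:148/117 -6:141/114 -4:147/115 -2:150/121 0:149/130 2:148/115 4:144/113 6:142/117 8:147/115 10:147/117 12:158/126 14:165/126 16:157/121 18:173/126 20:191/127 22:193/106 24:189/97 26:185/95 28:183/93 30:182/93 32:186/94
[0.57877795 0.1042485  0.13147685] [[-0.866, 0.068, 0.496], [-0.059, -0.998, 0.033], [0.497, -0.001, 0.868]]
```

```bash
sed -i 's/RAIL=.*;YAW/RAIL=np.array([.5687,-.0435,.090]);YAW/' go.py
cat > r.py <<'E'
import sys
from go import *
y,z=float(sys.argv[1]),float(sys.argv[2]);x=float(sys.argv[3]) if len(sys.argv)>3 else 0
R=railR();o=arm.get_obs()
print("holder in rail mm",np.round(R.T@(o["tcp_pos"]+np.array(o["ee_rot"])[:,2]*.0327-RAIL)*1000,1),"F rail",np.round(R.T@o["contact_force"],1),"M",np.round(R.T@o["torque"],2),"t",o["time"])
rel(RAIL+R@(np.array([x,y,z+32.7])/1000),onrail())
E
python3 r.py -130 2
```

```text
holder in rail mm [   2.7 -146.7   13.6] F rail [-0.5  0.  -0.7] M [ 0.01  0.26 -0.05] t 5.0
d [-0.0167  0.0028  0.0115] |d| 0.02 w [ 0.0034 -0.0029 -0.0032] 0.005
```

```bash
echo '{"rows":[[-0.5,0.1,0.4,0,0,0],[-1,0.2,0.8,0.06,-0.06,-0.06],[-1.67,0.28,1.15,0.068,-0.058,-0.064],[-1.67,0.28,1.15,0.068,-0.058,-0.064],[-1.67,0.28,1.15,0.068,-0.058,-0.064],[-1.67,0.28,1.15,0.068,-0.058,-0.064]]}' > m.json && python3 nudge.py m.json >/dev/null; python3 r.py -110 2
```

```text
holder in rail mm [-1.000e-01 -1.295e+02  1.800e+00] F rail [-0.5 -0.4  0.5] M [0.03 0.31 0.01] t 5.6
d [-0.0195 -0.0001 -0.0002] |d| 0.019 w [-0.0005 -0.0005 -0.0006] 0.001
```

Scaled: -0.0195 m is -1.95, -0.016 m is -1.6.

```bash
echo '{"rows":[[-0.4,0,0,0,0,0],[-0.8,0,0,0,0,0],[-1.2,0,0,0,0,0],[-1.6,0,0,0,0,0],[-1.95,0,0,0,0,0],[-1.95,0,0,0,0,0]]}' > m.json && python3 nudge.py m.json >/dev/null; python3 r.py -95 2; echo '{"rows":[[-0.3,0,0,0,0,0],[-0.6,0,0,0,0,0],[-0.9,0,0,0,0,0],[-1.2,0,0,0,0,0],[-1.5,0,0,0,0,0],[-1.5,0,0,0,0,0]]}' > m.json && python3 nudge.py m.json >/dev/null; python3 r.py -80 2
```

```text
holder in rail mm [  -0.  -109.4    1.7] F rail [ 0.5 -0.  -0.5] M [0.02 0.29 0.06] t 6.2
d [-0.0144 -0.     -0.0003] |d| 0.014 w [-0.0007 -0.0004 -0.0011] 0.001
holder in rail mm [  0.  -94.5   1.7] F rail [-1.  -0.3  0.1] M [-0.03  0.29 -0.01] t 6.8
d [-0.0145 -0.     -0.0003] |d| 0.015 w [-0.0006 -0.0004 -0.001 ] 0.001
```

Scaled: -0.015 m is -1.5, -0.012 m is -1.2.

```bash
echo '{"rows":[[-0.3,0,0,0,0,0],[-0.6,0,0,0,0,0],[-0.9,0,0,0,0,0],[-1.2,0,0,0,0,0],[-1.5,0,0,0,0,0],[-1.5,0,0,0,0,0]]}' > m.json && python3 nudge.py m.json >/dev/null; python3 r.py -60 2; echo '{"rows":[[-0.4,0,0,0,0,0],[-0.8,0,0,0,0,0],[-1.2,0,0,0,0,0],[-1.6,0,0,0,0,0],[-2,0,0,0,0,0],[-2,0,0,0,0,0]]}' > m.json && python3 nudge.py m.json >/dev/null; python3 r.py -20 2
```

```text
holder in rail mm [  0.  -79.5   1.7] F rail [-0.6  0.3 -0.9] M [0.01 0.3  0.  ] t 7.4
d [-0.0195  0.     -0.0003] |d| 0.02 w [-0.0006 -0.0003 -0.001 ] 0.001
holder in rail mm [ -0.  -59.3   1.7] F rail [ 0.2  0.4 -0.7] M [-0.02  0.36  0.01] t 8.0
d [-0.0393 -0.     -0.0003] |d| 0.039 w [-0.0005 -0.0003 -0.0011] 0.001
```

Scaled: -0.003 m is -0.3, -0.0015 m is -0.15.

```bash
echo '{"rows":[[0,0,-0.15,0,0,0],[0,0,-0.3,0,0,0],[0,0,-0.3,0,0,0]]}' > m.json && python3 nudge.py m.json >/dev/null; python3 r.py -20 2; echo '{"rows":[[0,0,0.3,0,0,0],[0,0.15,0.3,0,0,0],[0,0.3,0.3,0,0,0],[0,0.3,0.3,0,0,0]]}' > m.json && python3 nudge.py m.json>/dev/null; python3 r.py -20 2;echo '{"rows":[[0,-0.15,0,0,0,0],[0,-0.3,0,0,0,0],[0,-0.45,0,0,0,0],[0,-0.6,0,0,0,0],[0,-0.6,0,0,0,0]]}' > m.json && python3 nudge.py m.json>/dev/null; python3 r.py -20 2
```

```text
holder in rail mm [  0.  -60.2   4.7] F rail [-0.3 -0.2 -0.2] M [-0.06  0.26 -0.02] t 8.3
d [-0.0402 -0.      0.0027] |d| 0.04 w [-0.0006 -0.0002 -0.0003] 0.001
holder in rail mm [ -3.2 -60.1   1.6] F rail [ 0.5 -0.1 -0.1] M [0.01 0.29 0.01] t 8.7
d [-0.0401 -0.0032 -0.0004] |d| 0.04 w [-0.0005 -0.0002 -0.0004] 0.001
holder in rail mm [  1.2 -60.    2.1] F rail [-8.2  0.4 -3.2] M [-0.06  1.67  0.13] t 9.2
d [-0.04    0.0013  0.0001] |d| 0.04 w [ 0.004  -0.0002 -0.0004] 0.004
```

The manual's scale: shifts go in cm and turns go in units of 0.05 rad. Converting my numbers, 0.0041 m is 0.41, 0.002 m is 0.2.

```bash
echo '{"rows":[[0,0.2,0,0,0,0],[0,0.41,0,0,0,0],[0,0.41,0,0,0,0]]}' > m.json && python3 nudge.py m.json >/dev/null; python3 r.py -20 2; echo '{"rows":[[0,0,-0.15,0,0,0],[0,0,-0.3,0,0,0],[0,0,-0.45,0,0,0],[0,0,-0.6,0,0,0],[0,0,-0.6,0,0,0]]}' > m.json && python3 nudge.py m.json >/dev/null; python3 r.py -20 2; echo '{"rows":[[0,0,0.3,0,0,0],[0,0,0.6,0,0,0],[0,0,0.6,0,0,0],[0,0,0.75,0,0,0],[0,0,0.9,0,0,0],[0,0,0.9,0,0,0]]}' > m.json && python3 nudge.py m.json >/dev/null; python3 r.py -20 2
```

```text
holder in rail mm [ -0.5 -60.    1.4] F rail [ 0.3 -0.5 -0.2] M [-0.   0.3 -0. ] t 9.5
d [-0.04   -0.0005 -0.0006] |d| 0.04 w [-0.0024 -0.0003 -0.0006] 0.003
holder in rail mm [ -0.6 -60.1   4.8] F rail [ -4.7   0.4 -16.5] M [ 0.22  1.16 -0.01] t 10.0
d [-0.04   -0.0008  0.0028] |d| 0.04 w [-0.0044 -0.0006 -0.0003] 0.004
holder in rail mm [ -1.3 -60.    0.8] F rail [ 1.7 -0.   7.3] M [ 0.   -0.13 -0.08] t 10.6
d [-0.04   -0.0012 -0.0012] |d| 0.04 w [ 0.0022 -0.     -0.0007] 0.002
```

Foot confirmed under the lips: upward contact at z≈4.8 mm, floor at ≈0.8 mm, uphill wall at x≈+1.2 mm. I'll centre in height and slide.

Scaled: -0.004 m is -0.4, -0.04 m is -4.

```bash
echo '{"rows":[[0,0,-0.2,0,0,0],[0,0,-0.4,0,0,0],[-0.8,0,-0.4,0,0,0],[-1.6,0,-0.4,0,0,0],[-2.4,0,-0.4,0,0,0],[-3.2,0,-0.4,0,0,0],[-4,0,-0.4,0,0,0],[-4,0,-0.4,0,0,0]]}' > m.json && python3 nudge.py m.json >/dev/null; python3 r.py 20 2.5 -1;  echo '{"rows":[[-0.8,0,0,0,0,0],[-1.6,0,0,0,0,0],[-2.4,0,0,0,0,0],[-3.2,0,0,0,0,0],[-4,0,0,0,0,0],[-4.5,0,0,0,0,0],[-5,0,0,0,0,0],[-5,0,0,0,0,0]]}' > m.json && python3 nudge.py m.json >/dev/null; python3 r.py 44 2.5 -1
```

```text
holder in rail mm [ -1.1 -18.5   2.6] F rail [-0.3 -0.  -0.7] M [0.03 0.34 0.01] t 11.4
d [-0.0385 -0.      0.    ] |d| 0.039 w [-0.0006 -0.0005 -0.0019] 0.002
holder in rail mm [-1.  30.7  2.6] F rail [-0.5 -0.2 -0.2] M [0.03 0.32 0.03] t 12.2
d [-0.0133 -0.      0.0001] |d| 0.013 w [-0.0006 -0.0004 -0.0011] 0.001
```

Scaled: -0.016 m is -1.6, -0.014 m is -1.4.

```bash
echo '{"rows":[[-0.3,0,0,0,0,0],[-0.6,0,0,0,0,0],[-0.9,0,0,0,0,0],[-1.2,0,0,0,0,0],[-1.4,0,0,0,0,0],[-1.6,0,0,0,0,0],[-1.6,0,0,0,0,0]]}' > m.json && python3 nudge.py m.json >/dev/null; python3 r.py 44 2.5 -1
```

```text
holder in rail mm [-0.9 41.2  2.9] F rail [ -1.2 -14.9   2.5] M [-2.44  0.23 -0.03] t 12.9
d [-0.0025  0.      0.0004] |d| 0.003 w [-0.0008 -0.008   0.0024] 0.008
```

Stop contact at y≈41.2 mm with 15 N, so the holder is home. I'll ease the load, set it on the floor, release and retract.

```bash
echo '{"rows":[[0.2,0,0.1,0,0,0],[0.4,0,0.2,0,0,0],[0.4,0,0.2,0,0,0]]}' > m.json && python3 nudge.py m.json >/dev/null; python3 r.py 42 1 -1; echo '{"rows":[[0,0,0,0,0,0],[0,0,0,0,0,0],[0,0,0,0,0,0],[0,0,0,0,0,0]]}' > m.json && python3 nudge.py m.json 0.06; echo '{"rows":[[0,0,-2,0,0,0],[0,0,-5,0,0,0],[0,0,-8,0,0,0],[0,0,-12,0,0,0],[0,0,-12,0,0,0]]}' > m.json && python3 nudge.py m.json; python3 r.py 42 1 -1; python3 -c "
from go import *
rel([.5055,-.3569,.2],down(1.7633-np.pi/2));rel([.5055,-.3569,.2],down(1.7633+np.pi/2))"
```

```text
holder in rail mm [-1.1 41.2  1.1] F rail [ 0.1 -4.8  3.4] M [-0.77  0.24 -0.02] t 13.2
d [-0.0008 -0.0001  0.0001] |d| 0.001 w [-0.     -0.001   0.0002] 0.001
time: 13.6
tcp_pos: [0.5891, -0.0846, 0.1182]
ee_rot: [[-0.071, 0.863, -0.5], [0.997, 0.061, -0.036], [-0.0, -0.501, -0.866]]
contact_force: [-0.3, 0.1, -0.4]
opening: 0.0603
gripper_force: 0.0
time: 14.1
tcp_pos: [0.6531, -0.0804, 0.2268]
ee_rot: [[-0.072, 0.868, -0.491], [0.997, 0.061, -0.037], [-0.003, -0.492, -0.87]]
contact_force: [1.1, 0.3, 1.1]
opening: 0.0602
gripper_force: 0.0
holder in rail mm [ -2.5  42.9 126.5] F rail [-0.4 -0.3  1.5] M [ 0.02  0.27 -0.  ] t 14.1
d [ 0.0011 -0.0023  0.1255] |d| 0.126 w [ 0.0087  0.002  -0.0016] 0.009
d [-0.2652 -0.1318  0.1061] |d| 0.315 w [-0.5144 -0.0286 -0.1189] 0.529
d [-0.2652 -0.1318  0.1061] |d| 0.315 w [-0.0428  0.7701  2.924 ] 3.024
```

Scaled: -0.2 m is -20, -0.15 m is -15, -0.15 rad is -3.

```bash
echo '{"rows":[[0,0,-2,-1,0,0],[-3,-1,-2,-3,0,-0.6],[-7,-2,-1,-5,-0.2,-1.2],[-11,-4,0,-7,-0.4,-1.8],[-15,-6,0,-9,-0.6,-2.2],[-18,-9,0,-10.2,-0.6,-2.38],[-20,-12,1,-10.288,-0.572,-2.378],[-22,-13,3,-10.288,-0.572,-2.378]]}' > m.json && python3 nudge.py m.json; python3 -c "
from go import *
rel([.4975,-.3157,.1],down(.1925))"
```

```text
time: 14.9
tcp_pos: [0.5358, -0.3104, 0.2648]
ee_rot: [[-0.189, 0.982, -0.004], [0.982, 0.189, -0.002], [-0.001, -0.005, -1.0]]
contact_force: [0.6, 0.1, 0.5]
opening: 0.0599
gripper_force: 0.0
d [ 0.0022 -0.0378  0.165 ] |d| 0.169 w [-0.0047  0.0009 -0.0024] 0.005
```

```bash
echo '{"rows":[[0,-2,3,0,0,0],[0.2,-3.8,7,-0.08,0,-0.04],[0.22,-3.8,11,-0.094,0,-0.048],[0.22,-3.8,15,-0.094,0,-0.048],[0.22,-3.8,16.5,-0.094,0,-0.048],[0.22,-3.78,16.5,-0.094,0.018,-0.048],[0.22,-3.78,16.5,-0.094,0.018,-0.048]]}' > m.json && python3 nudge.py m.json
python3 - <<'E'
from go import *
import cv2
rel([.4975,-.3157,.035],down(.1925))
o=[]
for n,(x,y) in(('top',(350,150)),('scene',(135,95))):
    p=arm.capture(n)['pixels'];np.save(n+'1.npy',p);p=p[y:y+120,x:x+80 if n=='top' else x+140,::-1]
    o.append(cv2.convertScaleAbs(cv2.resize(p,None,fx=3.6,fy=3.6,interpolation=2),alpha=1.5))
cv2.imwrite('pics/g2.png',np.hstack(o))
E
```

```text
time: 15.6
tcp_pos: [0.4985, -0.3132, 0.0973]
ee_rot: [[-0.193, 0.981, -0.004], [0.981, 0.193, 0.003], [0.004, -0.004, -1.0]]
contact_force: [0.6, -0.3, 0.9]
opening: 0.0604
gripper_force: 0.0
d [-0.0025 -0.0012  0.0623] |d| 0.062 w [-0.0037 -0.0042  0.0019] 0.006
```

View pics/g2.png

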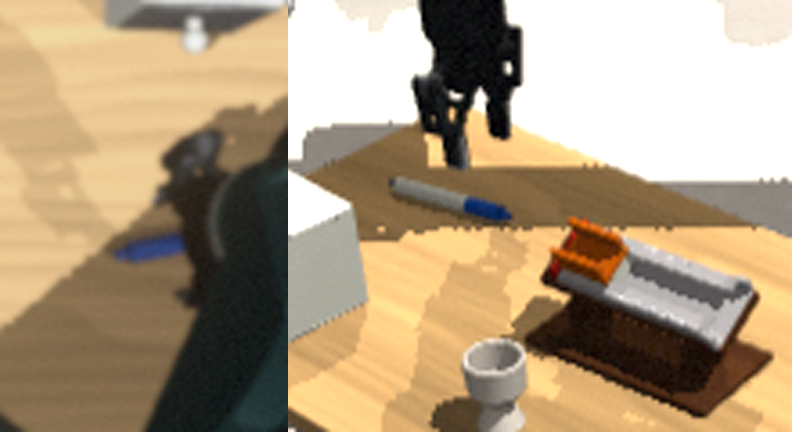

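The holder sits home against the red stop (orange at 590,250). The fingers straddle the marker's blue section (tips at 456,165 and 500,135, marker blue from 463 to 510). Descend and grip.

```bash
echo '{"rows":[[-0.25,-0.1,2,-0.074,-0.08,0.04],[-0.25,-0.1,4,-0.074,-0.08,0.04],[-0.25,-0.1,5.5,-0.074,-0.08,0.04],[-0.25,-0.1,6.15,-0.074,-0.08,0.04],[-0.25,-0.1,6.15,-0.074,-0.08,0.04],[-0.25,-0.1,6.15,-0.074,-0.08,0.04]]}' > m.json && python3 nudge.py m.json; echo '{"rows":[[0,0,0,0,0,0],[0,0,0,0,0,0],[0,0,0,0,0,0],[0,0,0,0,0,0],[0,0,0,0,0,0],[0,0,0,0,0,0],[0,0,0,0,0,0]]}' > m.json && python3 nudge.py m.json 0.005 25
```

```text
time: 16.3
tcp_pos: [0.4984, -0.3161, 0.0363]
ee_rot: [[-0.192, 0.981, 0.001], [0.981, 0.192, -0.001], [-0.001, 0.001, -1.0]]
contact_force: [-0.6, 0.2, -0.6]
opening: 0.06
gripper_force: 0.0
time: 17.0
tcp_pos: [0.498, -0.3158, 0.0358]
ee_rot: [[-0.191, 0.981, 0.0], [0.981, 0.191, -0.0], [-0.0, 0.0, -1.0]]
contact_force: [0.1, 0.3, 6.3]
opening: 0.0148
gripper_force: 27.6
```

Scaled: -0.19 m is -19, -0.17 m is -17.

```bash
echo '{"rows":[[0,0,-2,0,0,0],[0,0,-5,0,0,0],[0,0,-9,0,0,0],[0,0,-13,0,0,0],[0,0,-17,0,0,0],[0,0,-19,0,0,0],[0,0,-19,0,0,0]]}' > m.json && python3 nudge.py m.json
cat > p.py <<'E'
import sys
from go import *
x,y,z=map(float,sys.argv[1:4])
R=railR();o=arm.get_obs()
print("TCP in rail mm",np.round(R.T@(o["tcp_pos"]-RAIL)*1000,1),"F rail",np.round(R.T@o["contact_force"],1),"open",o["opening"],"t",o["time"])
rel(RAIL+R@(np.array([x,y,z])/1000),onrail())
E
python3 p.py -1 -1 100
```

```text
time: 17.7
tcp_pos: [0.4996, -0.317, 0.2288]
ee_rot: [[-0.192, 0.981, 0.005], [0.981, 0.192, -0.004], [-0.005, 0.004, -1.0]]
contact_force: [0.5, -0.4, -0.6]
opening: 0.0151
gripper_force: 26.9
TCP in rail mm [146.1 267.8  75.9] F rail [-0.8  0.4 -0.3] open 0.015104416514589354 t 17.7
d [0.2503 0.1706 0.0522] |d| 0.307 w [0.5271 0.036  0.1168] 0.541
```

```bash
echo '{"rows":[[3,2,0,1,0,0.2],[6,4,0,2.6,0.2,0.6],[9,6,0,4.2,0.2,1],[12,8,0,5.8,0.4,1.2],[15,10,0,7.4,0.5,1.6],[18,12,0,9,0.6,2],[21,14,0,10,0.68,2.2],[24,16,1,10.542,0.72,2.336]]}' > m.json && python3 nudge.py m.json>/dev/null; python3 p.py -1 -1 75
```

```text
TCP in rail mm [ 26.7   7.2 127.1] F rail [-1.1 -0.6 -0.2] open 0.015181207214210228 t 18.5
d [0.008  0.0281 0.052 ] |d| 0.06 w [-0.008  -0.0039  0.0026] 0.009
```

```bash
echo '{"rows":[[0.3,1.4,1.5,-0.08,-0.04,0.02],[0.6,2.2,3,-0.16,-0.08,0.052],[0.8,2.8,4.5,-0.16,-0.08,0.052],[0.8,2.81,5.2,-0.16,-0.078,0.052],[0.8,2.81,5.2,-0.16,-0.078,0.052],[0.8,2.81,5.2,-0.16,-0.078,0.052]]}' > m.json && python3 nudge.py m.json>/dev/null; python3 p.py -1 -1 60; python3 p.py -1 -1 40.5
```

```text
TCP in rail mm [ 0.6  0.8 76.1] F rail [-0.4  0.5  0.1] open 0.01505160984257097 t 19.1
d [0.0018 0.0015 0.0161] |d| 0.016 w [ 0.0025 -0.0004 -0.0005] 0.003
TCP in rail mm [ 0.6  0.8 76.1] F rail [-0.4  0.5  0.1] open 0.01505160984257097 t 19.1
d [0.0018 0.0015 0.0356] |d| 0.036 w [ 0.0025 -0.0004 -0.0005] 0.003
```

Scaled: 0.0161 m is 1.61, 0.01 m is 1, 0.0025 rad is 0.05.

```bash
echo '{"rows":[[0.18,0.15,0.5,0.05,0,0],[0.18,0.15,1,0.05,0,0],[0.18,0.15,1.61,0.05,0,0],[0.18,0.15,1.61,0.05,0,0]]}' > m.json && python3 nudge.py m.json>/dev/null; python3 p.py -1 -1 40.5
python3 - <<'E'
from station import arm
import cv2
p=arm.capture('scene')['pixels'][130:205,180:280,::-1]
cv2.imwrite('pics/place.png',cv2.convertScaleAbs(cv2.resize(p,None,fx=8,fy=8,interpolation=2),alpha=1.5))
E
```

```text
TCP in rail mm [-0.6 -1.3 59. ] F rail [-0.1  0.3 -0.9] open 0.01512278681248948 t 19.5
d [-0.0004  0.0004  0.0185] |d| 0.019 w [-0.0012 -0.0006 -0.0002] 0.001
```

View pics/place.png

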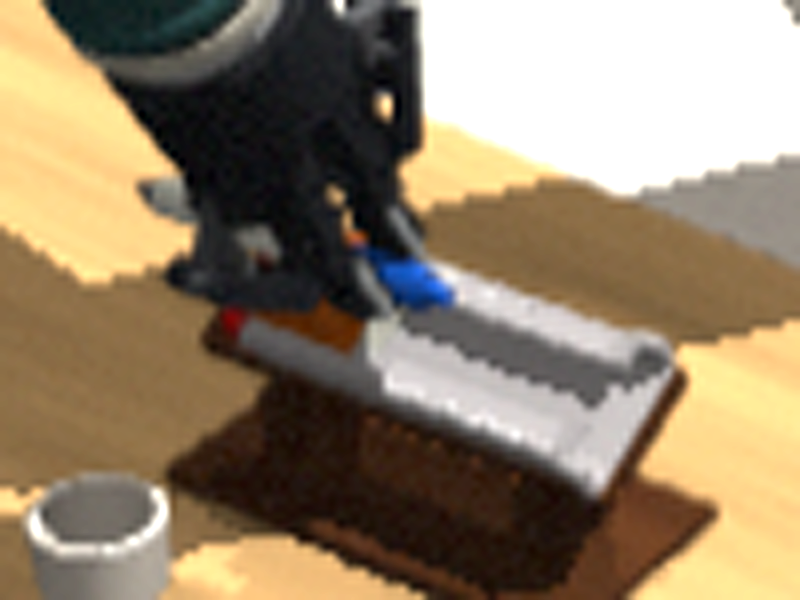

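The marker runs parallel to the track (tip 150,190, button 440,295). The fingers are just clear of the holder's open-end face (~365–400, 330). Lower with force checks.

Scaled: 0.015 m is 1.5, 0.012 m is 1.2.

```bash
echo '{"rows":[[0,0,0.4,0,0,0],[0,0,0.8,0,0,0],[0,0,1.2,0,0,0],[0,0,1.5,0,0,0],[0,0,1.5,0,0,0]]}' > m.json && python3 nudge.py m.json>/dev/null; python3 p.py -1 -1 40.5; echo '{"rows":[[0,0,0.1,0,0,0],[0,0,0.2,0,0,0],[0,0,0.3,0,0,0],[0,0,0.3,0,0,0]]}' > m.json && python3 nudge.py m.json>/dev/null; python3 p.py -1 -1 40
```

```text
TCP in rail mm [-0.9 -1.4 44.4] F rail [-0.8  0.8 -0.7] open 0.015222585935800934 t 20.05
d [-0.0004  0.0001  0.0039] |d| 0.004 w [-0.0006 -0.0005 -0.0002] 0.001
TCP in rail mm [-1.1 -1.3 42. ] F rail [-0.4  0.4  0.1] open 0.01498572451191507 t 20.45
d [-0.0003 -0.0001  0.002 ] |d| 0.002 w [ 0.0004 -0.0003 -0.0002] 0.001
```

Scaled: 0.002 m is 0.2, 0.001 m is 0.1.

```bash
echo '{"rows":[[0,0,0.1,0,0,0],[0,0,0.2,0,0,0],[0,0,0.2,0,0,0]]}' > m.json && python3 nudge.py m.json>/dev/null; python3 p.py -1 -1 40; echo '{"rows":[[0,0,0.1,0,0,0],[0,0,0.2,0,0,0],[0,0,0.2,0,0,0]]}' > m.json && python3 nudge.py m.json>/dev/null; python3 p.py -1 -1 39
```

```text
TCP in rail mm [-1.1 -1.3 40. ] F rail [-0.1  0.5  0.5] open 0.014902739087086865 t 20.75
d [-0.0003 -0.0001 -0.    ] |d| 0.0 w [ 0.0003 -0.0003 -0.0002] 0.0
TCP in rail mm [-1.3 -1.3 39.5] F rail [ 1.1 -1.4  6.3] open 0.014887180865874903 t 21.05
d [-0.0003 -0.0003  0.0005] |d| 0.001 w [ 0.0024  0.0001 -0.0004] 0.002
```

Floor contact at 39.5 mm, as predicted. Release and retract.

Scaled: -0.0005 m is -0.05.

```bash
echo '{"rows":[[0,0,-0.05,0,0,0],[0,0,-0.05,0,0,0],[0,0,-0.05,0,0,0],[0,0,-0.05,0,0,0]]}' > m.json && python3 nudge.py m.json 0.04; echo '{"rows":[[0,0,-1,0,0,0],[0,0,-3,0,0,0],[0,0,-6,0,0,0],[0,0,-10,0,0,0],[4,0,-12,0,0,0],[9,0,-12,0,0,0],[14,0,-12,0,0,0],[18,0,-12,0,0,0]]}' > m.json && python3 nudge.py m.json; echo '{"rows":[[4,0,-2,0,0,0],[7,0,-2,0,0,0],[7,0,-2,0,0,0],[7,0,-2,0,0,0]]}' > m.json && python3 nudge.py m.json
python3 - <<'E'
from go import *
import fit,cv2
R=railR()
# measure: white/blue marker & orange holder in clear view; compare with prediction
print(arm.get_obs()["tcp_pos"])
for n in("scene","top"):
    im=fit.cam[n]["pixels"];pr=lambda v:fit.proj(n,RAIL+R@np.array(v)/1000)[0]
    print(n,"pred button,tip",pr((-1,41.2-72,32)).round(1),pr((-1,41.2+72,32)).round(1))
    a=pr((0,41,32)).astype(int);x,y=a-60;w=im[y:y+120,x:x+120].astype(int)
    m=(w[...,2]>w[...,0]+35);k,lab,st,c=cv2.connectedComponentsWithStats(m.astype(np.uint8))
    for s in st[1:]:
        if s[4]>8: print(" blue bbox",s[0]+x,s[1]+y,s[0]+x+s[2],s[1]+y+s[3],s[4])
    V=lambda v:' '.join(map(str,im[tuple(pr(v)[::-1].round().astype(int))]))
    print(" along axis",[f"{d}:{V((-1,41.2+d,38))}" for d in range(-84,90,12)])
p=fit.cam["scene"]["pixels"][130:205,170:270,::-1]
cv2.imwrite('pics/final.png',cv2.convertScaleAbs(cv2.resize(p,None,fx=8,fy=8,interpolation=2),alpha=1.5))
E
```

```text
time: 21.45
tcp_pos: [0.5886, -0.0408, 0.1226]
ee_rot: [[-0.072, 0.864, -0.499], [0.997, 0.062, -0.036], [0.0, -0.5, -0.866]]
contact_force: [0.7, 0.3, 0.9]
opening: 0.0399
gripper_force: 0.0
time: 22.25
tcp_pos: [0.6357, 0.1458, 0.2277]
ee_rot: [[-0.072, 0.864, -0.497], [0.997, 0.063, -0.035], [0.001, -0.499, -0.867]]
contact_force: [0.2, 0.1, -0.9]
opening: 0.0401
gripper_force: 0.0
time: 22.65
tcp_pos: [0.6407, 0.2142, 0.2444]
ee_rot: [[-0.073, 0.864, -0.498], [0.997, 0.063, -0.037], [-0.0, -0.499, -0.866]]
contact_force: [1.3, -0.9, 0.4]
opening: 0.04
gripper_force: 0.0
[0.64080558 0.21253505 0.24420406]
scene pred button,tip [237.9 170.7] [200.2 156.3]
 blue bbox 222 166 238 174 74
 along axis ['-84:62 61 61', '-72:65 65 64', '-60:55 55 62', '-48:59 61 66', '-36:43 35 56', '-24:44 42 66', '-12:64 31 5', '0:67 33 11', '12:75 41 17', '24:139 117 89', '36:137 120 98', '48:124 113 94', '60:170 137 93', '72:182 144 94', '84:189 148 97']
top pred button,tip [279.1 182.3] [337.  177.8]
 blue bbox 279 178 297 184 74
 along axis ['-84:148 146 145', '-72:93 108 156', '-60:66 94 163', '-48:56 64 102', '-36:57 66 102', '-24:92 91 101', '-12:117 115 109', '0:114 112 106', '12:116 114 108', '24:125 124 118', '36:120 119 113', '48:122 122 115', '60:109 107 101', '72:115 96 71', '84:119 100 72']
```

The blue rear's extents match the predicted seated pose in both views (ends at u=238 and u=279 against 237.9 and 279.1). I'm handing in.

```bash
python3 -c "
from station import arm
print(arm.job_done())"
```

```text
the job is handed in; nothing more can be done
None
```

The job is handed in at about 23 s of robot time, with no verdict printed: the holder is home against the red stop, and the marker is laid in its trough and released (camera measurements match the intended pose within about 1 px). I took no path near the egg cup, tape, drawer cube or spring clip, but I did not measure them again afterwards.

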